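# Push a steel blank out over the filings tray

## Robot

A 7-joint arm with a two-finger parallel gripper is mounted at the origin on the work surface. World frame = base frame: x ahead of the robot, y to its left, z up, the work surface at z = 0. Lengths are in mm, angles in degrees, forces in N, time in s.
With the tool pointing down it reaches from about 425 to 1025 mm from the base axis. Payload 9.4 kg.
Tool frame: the origin (TCP) lies at the centre of the arm's flange, where the gripper is bolted on; the fingertips stand 186 mm ahead of it and the grasp point (between the pads) lies 167 mm ahead of it; z points along the fingers, y is the line along which they close (so a half turn about z gives the same grasp; the last joint's range is limited). The gripper opens to 93 mm and grips with 3 to 60 N. Pads are 15 mm wide; open, the fingers measure 128 mm over their backs; the gripper's body (75 mm by 188 mm) begins 65 mm behind the grasp point.
Start: joints at [68.371, 34.337, -0.143, 91.639, 0.103, 54.024, -4.572], TCP at [214.804, -692.448, 404.718] pointing down, gripper open.
Joint ranges: [-147.43, 147.43], [-19.82, 112.94], [-74.19, 73.91], [6.32, 146.72], [-59.91, 239.91], [6.04, 106.73], [-150.56, 150.56]. Speed limits (degrees/s): [127.2, 127.2, 172.46, 172.46, 180, 180, 180].

## Interface

Orientations are given as a 3x3 rotation matrix whose columns are the frame's x, y, z axes.
In Python, from rig import env, imaging gives the robot as it stands.
- The arm moves only by the tool servo_tool, never from a script. Its argument "rows" is a list of rows, each a list of 4 numbers: the shift along the tool's x, y, z as a fraction of full scale, then the turn about the tool's z as a fraction of full scale. A call has 1 to 12 rows; each row is the pose to reach, as a shift and turn from the pose commanded when the call began, along the tool's axes at that moment; what a row does not reach only later rows make up. Full scale, the value 1, is 0.5 m for a shift and 1.5 rad for a turn. A row lasts 1/12 s, in which the tool goes at most 41.7 mm and 7.16 degrees, less where a joint would pass 70% of its speed; a pose out of reach is approached as far as the arm can. A call with a number of a shift or a turn outside -1 to 1 is refused whole. A call with a gripper value outside its range is refused whole. "fingers" is the opening, from -1 (shut) to 1 (fully open), set as the call begins (left out, the last holds). The fingers move at their own pace and stop on an object; "newtons" is the grip in N (left out, the last holds). Time passes only in rows, so rows that repeat a pose let the fingers close. It gives the time, the measured TCP pose, the force, the opening and the grip force at its end, in the units of the state.
- env.get_state(): the state, without advancing time (a new reading comes with each control period).
- imaging.read_camera(name): name is "scene" or "top" or "wrist"; returns (picture, depth): 480x640x3 uint8, red, green, blue; 480x640 float32, mm along the optical axis (not along the pixel's ray), 0 where there is no reading.
- imaging.calibration(name): a dict with "camera_matrix" (3x3 intrinsics, pixels), "rvec" (rotation vector, rad) and "tvec" (3), from world to camera coordinates, as OpenCV has them; the wrist camera has in their place "mount" (4x4, takes a point from camera to tool coordinates, whose origin is the TCP and whose axes are the flange's). Camera axes: x right, y down, z forward; pixel columns grow to the right and rows downward; lengths in mm; the calibration is good to about 2 mm. The wrist camera is an equidistant fisheye: a pixel r from the principal point sees the ray r / f radians off the axis. A picture is of the moment at which its call begins: read the wrist's pose just before it. calibration takes no time and is no camera call.
- env.finish_job(): hands the job in; it is judged then, once.
The state is a dict: "time": time; "joints": joint angles; "dq": joint speeds; "joint_torque": joint torques, N m; "tool_pos": TCP position; "tcp_rot": TCP orientation; "wrist_force": force on the tool from outside, world axes, zero at the start; "torque": the same for the moment, N m; "grip_width": opening from 0.0 (shut) to 1.0 (fully open); "grip_force": force on a finger pad.
Only numpy, scipy, OpenCV 4.12 (cv2) and the standard library are available. Lean on these libraries where they do the work, as an engineer would, in place of code of your own. Each camera call takes 0.05 s, during which the arm holds its last target. There are 200 camera calls.

## Task

On the raised filing ledge lies a flat steel blank. Push it with your fingertips until it lies flat and square against the ledge's fence strip and its end sticks out about 30 mm past the end of the ledge, on the side where the filings tray stands, ready for filing. Only push or slide it, never lift it or let it fall, and leave the bottle, the white case and the screwdriver where they are.

Things in the scene. Friction and masses are not known exactly. Their poses are not given: they have to be found in the camera images.
- ledge: Fixed light-wood board, 150 mm wide (x), 300 long (y), top face 45 mm above the table, turned up to 0.3 rad. Origin: centre of its underside. Along its +x edge (far from the robot) runs a dark fence strip 14 mm wide, 12 mm above the top face, inner face at ledge x = +61 mm. The near edge (x = -75 mm) and both ends (y = +150, -150 mm) are open.
- blank: Loose flat steel blank, 92 mm wide (x), 110 long (y), 5 thick, about 0.4 kg, lying on the ledge a little askew, 5 to 35 mm off the fence. Origin: centre of its underside. Slides under about 1 to 4 N. Against the fence its centre is at ledge x = +15 mm; sticking out 30 mm, at ledge y = +125 or -125 mm (sign: the tray's end).
- tray: Filings tray, a fixed open dark steel tray 120 x 110 mm, 22 mm high, standing on the table just past one end of the ledge, at its +y end in some starts and at its -y end in others (about 225 mm from the ledge's origin). Origin: centre of its underside.
- bur_stand: Fixed round slice of wood, 90 mm across and 38 mm high, with thin steel burs standing in it up to 70 mm above the table; it stands past the end of the ledge opposite the tray. Origin: centre of its underside. Not to be used.
- bottle: Loose clear bottle with a blue cap, 52 mm across, 135 mm tall, standing beyond the fence. Origin: centre of its underside. Leave it.
- case: Loose small rounded white case, 46 x 60 mm, 26 mm high, beyond the fence. Origin: centre of its underside. Leave it.
- screwdriver: Loose screwdriver 150 mm long, lying on the table between the robot and the ledge. Its x runs along it. Leave it.
Not all that is in view belongs to the job. Of the things that look like the blank, the middle-sized one is meant.

How it is judged (in metres and radians):
At the end, for the whole second after the job is handed in: The blank lies flat on the ledge at rest, square to the fence within 0.06 rad, its centre no more than 5 mm off its place against the fence, and sticks out 20 to 40 mm past the ledge end at the tray (((y of tray in the frame of ledge above 0 m and y of blank in the frame of ledge between 0.115 and 0.135 m) or (y of tray in the frame of ledge below 0 m and y of blank in the frame of ledge between -0.135 and -0.115 m)) and x of blank in the frame of ledge above 0.01 m and angle between the x axis of blank and the x axis of ledge, either way round below 0.06 rad and angle between blank's own z axis and vertical below 0.05 rad and height (world z) of blank between 0.042 and 0.048 m and linear speed of blank below 0.01 m/s); the robot touches nothing.
It fails at once if the blank is lifted more than 10 mm off the ledge (height (world z) of blank above 0.055 m).
It fails at once if the blank tips or falls off the ledge (angle between blank's own z axis and vertical above 0.2 rad or height (world z) of blank below 0.035 m).
It fails at once if the bottle, the case or the screwdriver is moved more than 20 mm (distance of any of bottle, case, screwdriver from where it was at the start of the episode above 0.02 m).
It also fails if it takes over 48 s, if anything falls off the work surface, if the arm or the gripper's body presses on something with over 40 N, if the wrist force passes 120 N, or if a joint passes its speed limit or range.

## Working session

There is one attempt and no reset: what is moved stays moved. The work goes in short steps, Python scripts to look and compute and a tool call to move; the robot and the scene stay as the last step left them, time stands still between calls to the robot, and variables do not carry over. Pictures are saved under pics/ and viewed, at most 10 in all, crops included, and the job is handed in when it is done.

Besides the shell and the picture viewer there is one more tool, called after ">>>" in YAML: its name, and indented under it one key for each argument. servo_tool: Moves the arm, as the interface text tells. Its arguments: {"type":"object","properties":{"rows":{"type":"array","items":{"type":"array","items":{"type":"number","minimum":-1,"maximum":1}}},"fingers":{"type":"number"},"newtons":{"type":"number"}},"required":["rows"]}

```bash
mkdir -p pics; ls
cat > h.py <<'E'
import numpy as np, cv2
from rig import env, imaging
def snap(n,f):
    s=env.get_state(); p,d=imaging.read_camera(n)
    cv2.imwrite(f'pics/{f}.png',p[:,:,::-1]); np.savez(f'pics/{f}.npz',p=p,d=d,tp=s['tool_pos'],R=s['tcp_rot']); return p,d
def cam(n):
    c=imaging.calibration(n); R=cv2.Rodrigues(np.array(c['rvec'],float))[0]; return np.array(c['camera_matrix'],float),R,np.array(c['tvec'],float).ravel()
def px2w(n,u,v,z):
    K,R,t=cam(n); r=R.T@np.linalg.inv(K)@[u,v,1]; o=-R.T@t; return o+r*(z-o[2])/r[2]
def w2px(n,P):
    K,R,t=cam(n); q=K@(R@np.array(P,float)+t); return q[:2]/q[2]
E
python3 - <<'E'
from h import *
snap('top','top0'); snap('scene','scene0')
s=env.get_state(); print({k:np.round(s[k],3).tolist() for k in ['time','tool_pos','tcp_rot','wrist_force']})
E
```

```text
pics
{'time': 0.1, 'tool_pos': [214.752, -692.274, 403.952], 'tcp_rot': [[0.955, 0.296, -0.001], [0.296, -0.955, 0.001], [-0.0, -0.001, -1.0]], 'wrist_force': [-0.615, 1.049, -0.804]}
```

View pics/top0.png

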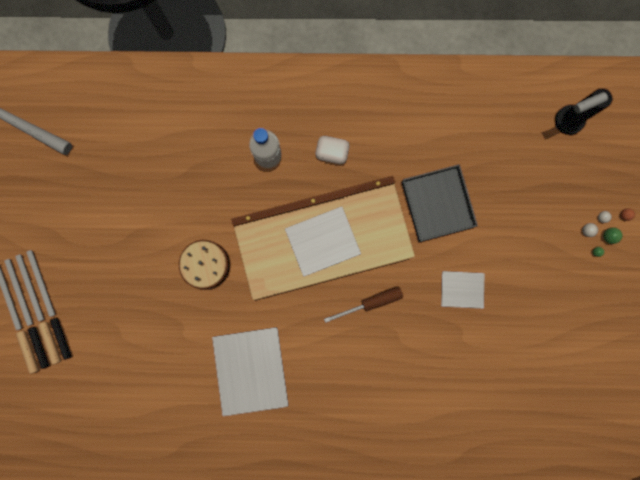

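View pics/scene0.png

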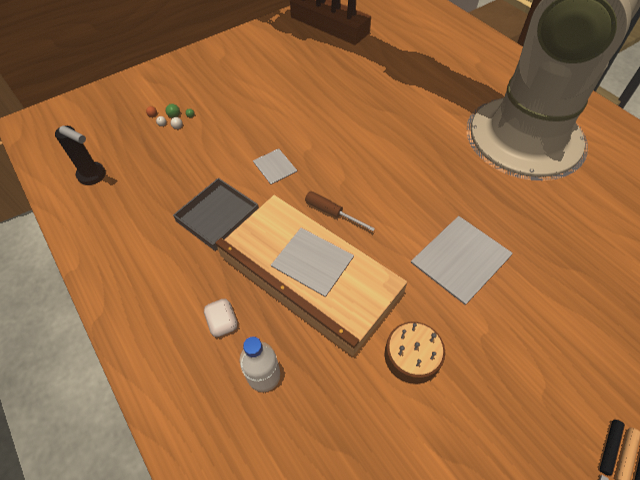

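The top view shows three blank look-alikes: the large plate at (250,371), the small one at (463,290), and the one on the ledge at (323,241). The ledge one is middle-sized and lies on the ledge, so it is the one meant. The tray is at (439,204) and the bur stand at (204,264). Next is an enlarged crop to confirm this and read the corners.

Run:
```python
from h import *
p=np.load('pics/top0.npz')['p'][:,:,::-1]
c=cv2.resize(p[165:310,220:420],None,fx=4,fy=4,interpolation=cv2.INTER_CUBIC); cv2.imwrite('pics/c0.png',c)
for a in [(323,241),(439,204),(320,290)]: print(px2w('top',*a,45).round())
```

```text
[578.  12.  45.]
[ 648. -195.   45.]
[490.  17.  45.]
```

View pics/c0.png

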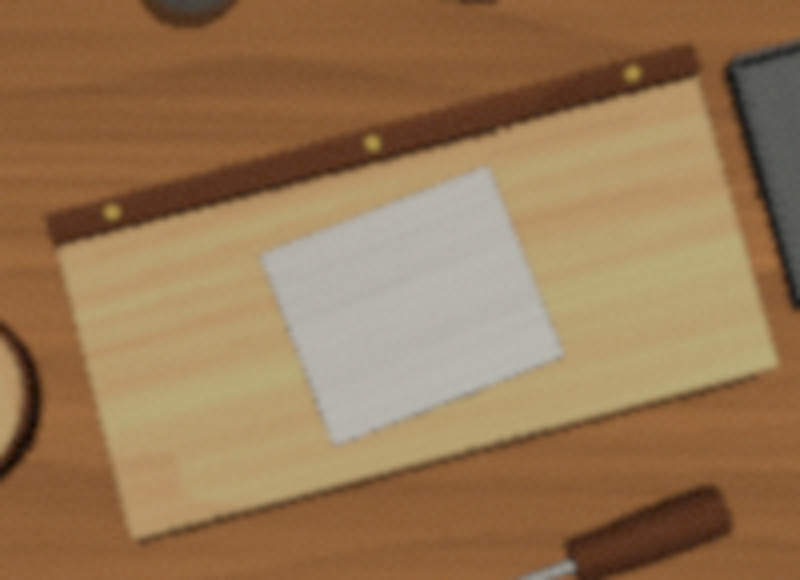

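The crop confirms the middle-sized plate on the ledge. Its corners in the crop are at (261,255), (489,168), (563,355) and (336,443). The ledge's near corners are at (136,542) and (777,367), and the fence's outer corners at (46,215) and (692,45).

```bash
cat >> h.py <<'E'
def full(a): return 220+(a[0]+.5)/4-.5,165+(a[1]+.5)/4-.5
def fit(local,world):
    l=np.array(local,float);w=np.array(world)[:,:2]; lc,wc=l.mean(0),w.mean(0)
    a=l-lc;b=w-wc; th=np.arctan2((a[:,0]*b[:,1]-a[:,1]*b[:,0]).sum(),(a*b).sum())
    R=np.array([[np.cos(th),-np.sin(th)],[np.sin(th),np.cos(th)]]); t=wc-R@lc
    return th,t,np.abs(w-(l@R.T+t)).max()
E
python3 - <<'E'
from h import *
W=lambda a,z: px2w('top',*full(a),z)
led=[W((136,542),45),W((777,367),45),W((46,215),57),W((692,45),57)]
th,t,e=fit([(-75,150),(-75,-150),(75,150),(75,-150)],led); print('ledge',th,t,e)
bl=[W(a,50) for a in [(261,255),(489,168),(563,355),(336,443)]]
tb,b,eb=fit([(46,55),(46,-55),(-46,-55),(-46,55)],bl); print('blank',tb,b,eb)
R=np.array([[np.cos(th),-np.sin(th)],[np.sin(th),np.cos(th)]])
print('blank in ledge',R.T@(b-t),tb-th)
for n,z,uv in [('bottle',135,(262,136)),('case',26,(333,150)),('sd tip',5,(327,320)),('sd end',15,(401,292)),('tray',10,(439,204)),('bur',38,(204,264))]:
  print(n,(R.T@(px2w('top',*uv,z)[:2]-t)).round())
d=np.load('pics/top0.npz')['d']; K,Rc,tc=cam('top'); o=-Rc.T@tc; print('cam',o.round())
for u,v in [(322,241),(290,270),(380,260),(400,340)]:
  r=Rc.T@np.linalg.inv(K)@[u,v,1]; print((o+r*d[v,u]).round(1))
E
```

```text
ledge 0.27771032102132637 [583.09711808  12.62705453] 1.8865860391447882
blank 0.3861375796565136 [577.47483535  12.99649464] 1.2509435906397357
blank in ledge [-5.30558518  1.89665892] 0.10842725863518721
bottle [181.  56.]
case [155. -61.]
sd tip [-145.   31.]
sd end [-131. -113.]
tray [   8. -227.]
bur [ 11. 219.]
cam [492.  20. 991.]
[577.2  14.2  49.9]
[524.7  70.6  46.4]
[545.  -89.9  45.1]
[ 4.000e+02 -1.328e+02 -1.000e-01]
```

>>> servo_tool:
  rows:
    - [0.45,-0.57,0,0.015]
    - [0.45,-0.57,0,0.015]
    - [0.45,-0.57,0,0.015]
    - [0.45,-0.57,0,0.015]
    - [0.45,-0.57,0,0.015]
    - [0.45,-0.57,0,0.015]
    - [0.45,-0.57,0,0.015]
    - [0.45,-0.57,0,0.015]
    - [0.45,-0.57,0,0.015]
    - [0.45,-0.57,0,0.015]
    - [0.45,-0.57,0,0.015]
    - [0.45,-0.57,0,0.015]
  fingers: 0.3

```text
time: 1.1
tool_pos: [345.2, -354.1, 404.8]
tcp_rot: [[0.962, 0.275, -0.0], [0.275, -0.962, -0.001], [-0.0, 0.0, -1.0]]
wrist_force: [-0.9, -0.7, -0.5]
grip_width: 0.654
grip_force: 0.0
```

>>> servo_tool:
  rows:
    - [0.44,-0.58,0.2,0]
    - [0.44,-0.58,0.2,0]
    - [0.44,-0.58,0.2,0]
    - [0.44,-0.58,0.2,0]
    - [0.44,-0.58,0.2,0]
    - [0.44,-0.58,0.2,0]
    - [0.44,-0.58,0.2,0]
    - [0.44,-0.58,0.2,0]
    - [0.44,-0.58,0.2,0]
    - [0.44,-0.58,0.2,0]
    - [0.44,-0.58,0.2,0]
    - [0.44,-0.58,0.2,0]

```text
time: 2.1
tool_pos: [477.2, -15.6, 304.3]
tcp_rot: [[0.962, 0.273, -0.001], [0.273, -0.962, -0.001], [-0.001, 0.001, -1.0]]
wrist_force: [-0.2, -0.6, -0.5]
grip_width: 0.648
grip_force: 0.0
```

```bash
cat >> h.py <<'E'
TH=.2777; T=np.array([583.1,12.6]); RL=np.array([[np.cos(TH),-np.sin(TH)],[np.sin(TH),np.cos(TH)]])
def tl(): 
    s=env.get_state(); p=np.array(s['tool_pos']); r=np.array(s['tcp_rot'])
    print('t',s['time'],'tcp ledge',(RL.T@(p[:2]-T)).round(1),'tipz',round(p[2]-186,1),'yaw rel',round(np.arctan2(r[1,0],r[0,0])-TH,4),'F',np.round(s['wrist_force'],1),'w',s['grip_width'])
E
python3 -c "
from h import *
tl(); snap('wrist','w1'); c=imaging.calibration('wrist'); print(c)"
```

```text
t 2.1 tcp ledge [-109.6    1.9] tipz 118.3 yaw rel -0.0007 F [-0.2 -0.6 -0.5] w 0.6479495059281241
{'camera_matrix': array([[371.64829954,   0.        , 316.75559725],
       [  0.        , 371.64829954, 242.70532502],
       [  0.        ,   0.        ,   1.        ]]), 'mount': array([[-3.30557163e-04, -9.67084659e-01, -2.54454619e-01,
         7.07717991e+01],
       [ 9.99999775e-01, -1.71004290e-04, -6.49158833e-04,
        -6.59491236e-01],
       [ 5.84278717e-04, -2.54454776e-01,  9.67084498e-01,
         2.07108094e+01],
       [ 0.00000000e+00,  0.00000000e+00,  0.00000000e+00,
         1.00000000e+00]])}
```

View pics/w1.png

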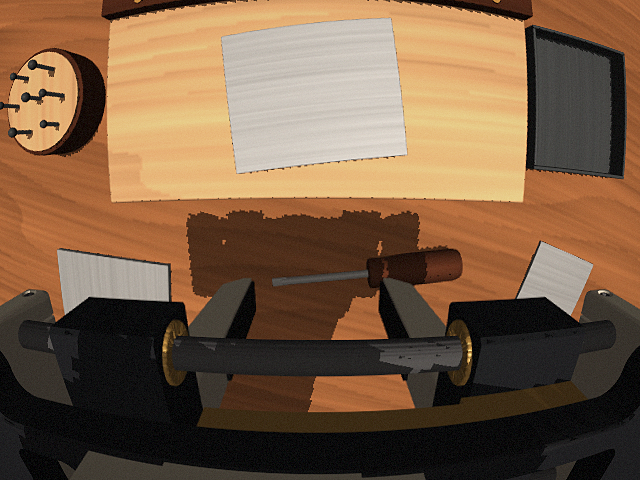

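The wrist view shows the blank's corners at (221,37), (391,18), (407,155) and (237,173). The open fingers straddle its near edge, and the screwdriver at (370,272) is well below them. I lower the tips beside the ledge, to blank height.

>>> servo_tool:
  rows:
    - [0,0,0.05,0]
    - [0,0,0.1,0]
    - [0,0,0.143,0]
    - [0,0,0.143,0]
    - [0,0,0.143,0]
    - [0.03,0,0.143,0]
    - [0.06,0,0.143,0]
    - [0.06,0,0.143,0]
    - [0.06,0,0.143,0]

```text
time: 2.9
tool_pos: [506.2, -6.8, 234.6]
tcp_rot: [[0.962, 0.274, 0.002], [0.274, -0.962, -0.0], [0.002, 0.001, -1.0]]
wrist_force: [-0.3, -0.8, -0.6]
grip_width: 0.649
grip_force: 0.0
```

```bash
python3 -c "
from h import *
tl()"
```

```text
t 2.9 tcp ledge [-79.3   2.4] tipz 48.6 yaw rel -0.0005 F [-0.3 -0.8 -0.6] w 0.6490803823953439
```

>>> servo_tool:
  rows:
    - [0.01,0,0.003,0]
    - [0.02,0,0.003,0]
    - [0.026,0,0.003,0]
    - [0.032,0,0.003,0]
    - [0.038,0,0.003,0]
    - [0.044,0,0.003,0]
    - [0.05,0,0.003,0]
    - [0.056,0,0.003,0]
    - [0.062,0,0.003,0]
    - [0.067,0,0.003,0]
    - [0.072,0,0.003,0]
    - [0.072,0,0.003,0]

```text
time: 3.9
tool_pos: [541.3, 3.9, 231.7]
tcp_rot: [[0.962, 0.275, 0.001], [0.275, -0.962, 0.0], [0.001, 0.0, -1.0]]
wrist_force: [-0.8, -0.6, 0.8]
grip_width: 0.655
grip_force: 0.0
```

```bash
python3 -c "
from h import *
tl()"
```

```text
t 3.9 tcp ledge [-42.6   3.1] tipz 45.7 yaw rel 0.0005 F [-0.8 -0.6  0.8] w 0.6553447043139854
```

>>> servo_tool:
  rows:
    - [0.003,0,-0.002,0]
    - [0.006,0,-0.002,0]
    - [0.009,0,-0.002,0]
    - [0.012,0,-0.002,0]
    - [0.012,0,-0.002,0]

```text
time: 4.32
tool_pos: [546.0, 5.3, 232.7]
tcp_rot: [[0.962, 0.275, -0.001], [0.275, -0.962, -0.0], [-0.001, -0.0, -1.0]]
wrist_force: [-3.2, -1.4, 3.2]
grip_width: 0.651
grip_force: 1.9
```

```bash
python3 -c "
from h import *
tl(); p,d=snap('wrist','w2')
cv2.imwrite('pics/w2c.png',cv2.resize(p[0:340,100:540,::-1],None,fx=1.75,fy=1.75))"
```

```text
t 4.3167 tcp ledge [-37.7   3.2] tipz 46.7 yaw rel 0.0004 F [-3.2 -1.4  3.2] w 0.6507963633314481
```

View pics/w2c.png

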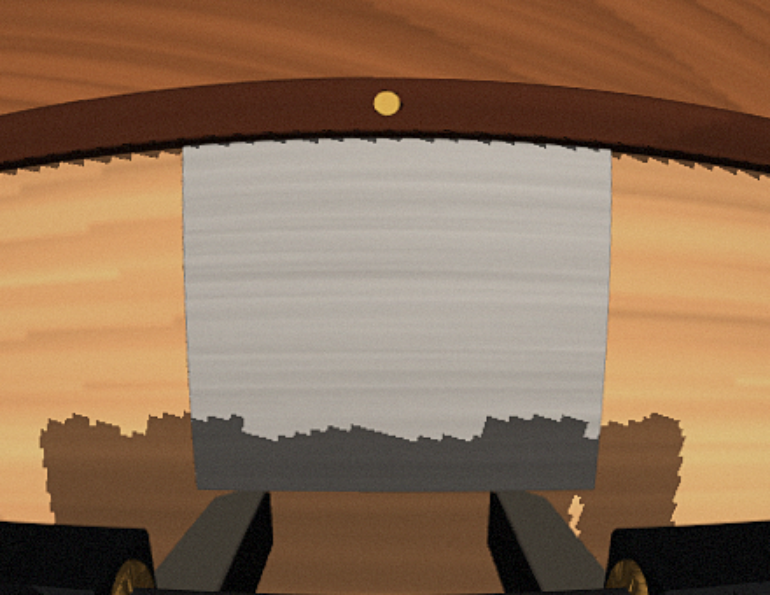

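The crop shows the blank square, with its far edge (about row 142) under the fence's edge and its near edge (row 490) against both fingertips. I press a little more to confirm it is seated.

>>> servo_tool:
  rows:
    - [0.003,0,0,0]
    - [0.006,0,0,0]
    - [0.006,0,0,0]

```text
time: 4.62
tool_pos: [547.0, 5.6, 232.5]
tcp_rot: [[0.962, 0.274, -0.006], [0.274, -0.962, -0.001], [-0.006, -0.0, -1.0]]
wrist_force: [-10.2, -3.2, 7.4]
grip_width: 0.65
grip_force: 5.4
```

>>> servo_tool:
  rows:
    - [-0.03,0,0,0]
    - [-0.03,0,-0.06,0]
    - [-0.03,0,-0.12,0]
    - [0.097,-0.154,-0.12,1]
    - [0.097,-0.154,-0.12,1]
    - [0.097,-0.154,-0.12,1]
    - [0.097,-0.154,-0.12,1]
    - [0.097,-0.154,-0.12,1]
    - [0.097,-0.154,-0.12,1]
    - [0.097,-0.154,-0.12,1]
    - [0.097,-0.154,-0.12,1]
    - [0.097,-0.154,-0.12,1]
  fingers: -0.15

```text
time: 5.62
tool_pos: [575.4, 94.1, 293.0]
tcp_rot: [[0.658, -0.753, 0.002], [-0.753, -0.658, 0.0], [0.001, -0.002, -1.0]]
wrist_force: [0.5, 0.8, -0.4]
grip_width: 0.427
grip_force: 0.0
```

```bash
python3 -c "
from h import *
tl();print(env.get_state()['joints'])"
```

```text
t 5.6167 tcp ledge [14.9 80.5] tipz 107.0 yaw rel -1.13 F [ 0.5  0.8 -0.4] w 0.4273097349615175
[ -26.86871431   34.26680313   17.81014785  116.8448984   -19.23347541
   31.492195   -134.28933093]
```

Joint 7 is getting close to its limit, so I turn the other way, which gives the same finger line.

>>> servo_tool:
  rows:
    - [0,0,0,-1]
    - [0,0,0,-1]
    - [0,0,0,-1]
    - [0,0,0,-1]
    - [0,0,0,-1]
    - [0,0,0,-1]
    - [0,0,0,-1]
    - [0,0,0,-1]
    - [0,0,0,-1]
    - [0,0,0,-1]
    - [0,0,0,-1]
    - [0,0,0,-1]

```text
time: 6.62
tool_pos: [575.4, 94.0, 293.0]
tcp_rot: [[0.79, 0.613, 0.002], [0.613, -0.79, 0.001], [0.002, 0.001, -1.0]]
wrist_force: [-0.3, 0.4, -0.2]
grip_width: 0.424
grip_force: 0.0
```

```bash
python3 -c "
from h import *
tl();print(env.get_state()['joints'])"
```

```text
t 6.6167 tcp ledge [14.9 80.4] tipz 107.0 yaw rel 0.382 F [-0.3  0.4 -0.2] w 0.42412209715509136
[-10.10193522  33.16516273  -6.92081421 115.74610269   7.25777684
  31.33912979 -74.30674411]
```

>>> servo_tool:
  rows:
    - [0,0,0,-0.793]
    - [0,0,0,-0.793]
    - [0,0,0,-0.793]
    - [0,0,0,-0.793]
    - [0,0,0,-0.793]
    - [0,0,0,-0.793]
    - [0,0,0,-0.793]
    - [0,0,0,-0.793]
    - [0,0,0,-0.793]
    - [0,0,0,-0.793]
    - [0,0,0,-0.793]

```text
time: 7.53
tool_pos: [575.3, 93.6, 292.8]
tcp_rot: [[-0.271, 0.963, 0.001], [0.963, 0.271, 0.001], [0.001, 0.002, -1.0]]
wrist_force: [0.0, -0.2, -0.2]
grip_width: 0.425
grip_force: 0.0
```

```bash
python3 -c "
from h import *
tl();print(env.get_state()['joints'])"
```

```text
t 7.5333 tcp ledge [14.7 80.1] tipz 106.8 yaw rel 1.5675 F [ 0.  -0.2 -0.2] w 0.42518531838037443
[  3.02892692  35.19573141 -26.26528536 114.89169848  25.96634273
  35.52027269 -24.80636728]
```

>>> servo_tool:
  rows:
    - [0,0,0.06,-0.002]
    - [0,0,0.118,-0.002]
    - [0,0,0.118,-0.002]
    - [0,0,0.118,-0.002]
    - [-0.015,0,0.118,-0.002]
    - [-0.03,0,0.118,-0.002]
    - [-0.04,0,0.118,-0.002]
    - [-0.05,0,0.118,-0.002]
    - [-0.06,0,0.118,-0.002]
    - [-0.07,0,0.118,-0.002]
    - [-0.08,0,0.118,-0.002]
    - [-0.08,0,0.118,-0.002]

```text
time: 8.53
tool_pos: [585.8, 53.8, 233.7]
tcp_rot: [[-0.27, 0.963, 0.0], [0.963, 0.27, -0.001], [-0.001, 0.0, -1.0]]
wrist_force: [0.6, -0.3, 0.3]
grip_width: 0.427
grip_force: 0.0
```

```bash
python3 -c "
from h import *
tl()"
```

```text
t 8.5333 tcp ledge [13.9 38.9] tipz 47.7 yaw rel 1.5668 F [ 0.6 -0.3  0.3] w 0.42748957597049786
```

>>> servo_tool:
  rows:
    - [-0.012,0.001,0,-0.002]
    - [-0.027,0.001,0,-0.002]
    - [-0.042,0.001,0,-0.002]
    - [-0.057,0.001,0,-0.002]
    - [-0.072,0.001,0,-0.002]
    - [-0.087,0.001,0,-0.002]
    - [-0.102,0.001,0,-0.002]
    - [-0.117,0.001,0,-0.002]
    - [-0.132,0.001,0,-0.002]
    - [-0.147,0.001,0,-0.002]
    - [-0.156,0.001,0,-0.002]
    - [-0.16,0.001,0,-0.002]

```text
time: 9.53
tool_pos: [607.9, -22.9, 233.6]
tcp_rot: [[-0.273, 0.962, 0.0], [0.962, 0.273, -0.0], [-0.0, -0.0, -1.0]]
wrist_force: [-0.2, 2.1, 2.0]
grip_width: 0.425
grip_force: 1.3
```

```bash
python3 -c "
from h import *
tl(); p,d=snap('top','t3')
cv2.imwrite('pics/c3.png',cv2.resize(p[165:310,220:420,::-1],None,fx=4,fy=4,interpolation=cv2.INTER_CUBIC))"
```

```text
t 9.5333 tcp ledge [ 14.1 -40.9] tipz 47.6 yaw rel 1.57 F [-0.2  2.1  2. ] w 0.42515353843983955
```

View pics/c3.png

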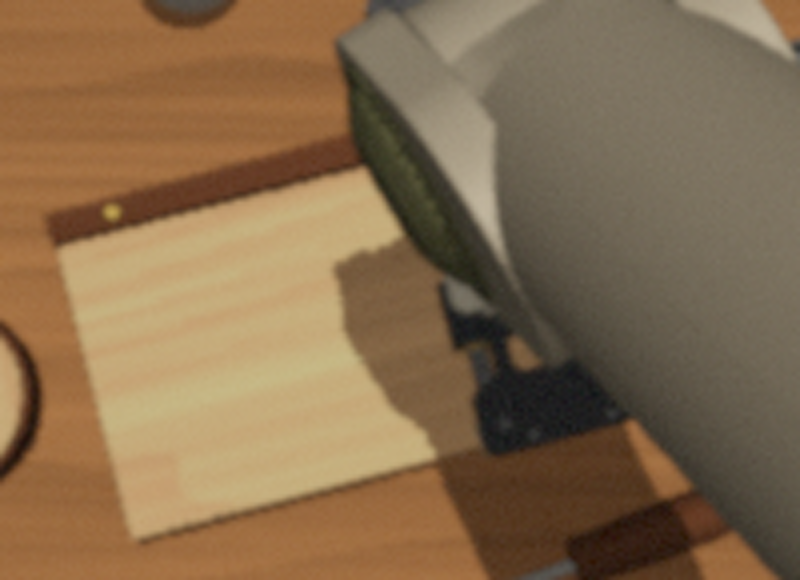

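The arm hides the blank in this top view: only its shadow and the gripper at (540,400) show. The forces fit a sliding push, so I continue close to the goal, then back away to look.

>>> servo_tool:
  rows:
    - [-0.01,0,0,0]
    - [-0.02,0,0,0]
    - [-0.028,0,0,0]
    - [-0.034,0,0,0]
    - [-0.036,0,0,0]
    - [-0.036,0,0,0]

```text
time: 10.08
tool_pos: [612.7, -39.6, 233.6]
tcp_rot: [[-0.274, 0.962, -0.0], [0.962, 0.274, -0.0], [-0.0, -0.0, -1.0]]
wrist_force: [-0.4, 0.3, 0.3]
grip_width: 0.422
grip_force: 0.0
```

```bash
python3 -c "
from h import *
tl()"
```

```text
t 10.0833 tcp ledge [ 14.1 -58.3] tipz 47.6 yaw rel 1.5705 F [-0.4  0.3  0.3] w 0.42211241532640426
```

>>> servo_tool:
  rows:
    - [0.04,0,0,0]
    - [0.08,0,0,0]
    - [0.1,-0.03,-0.1,0.1]
    - [0.1,-0.1,-0.18,0.2]
    - [0.1,-0.2,-0.24,0.3]
    - [0.1,-0.28,-0.3,0.4]
    - [0.1,-0.36,-0.3,0.5]
    - [0.1,-0.4,-0.3,0.6]
    - [0.1,-0.4,-0.3,0.7]
    - [0.1,-0.4,-0.3,0.8]
    - [0.1,-0.4,-0.3,0.9]
    - [0.1,-0.4,-0.3,1]

```text
time: 11.08
tool_pos: [406.1, -46.3, 384.3]
tcp_rot: [[0.83, 0.558, 0.001], [0.558, -0.83, -0.001], [0.001, 0.001, -1.0]]
wrist_force: [0.3, 0.4, 0.6]
grip_width: 0.425
grip_force: 0.0
```

```bash
python3 -c "
from h import *
tl(); p,d=snap('top','t4')
cv2.imwrite('pics/c4.png',cv2.resize(p[165:310,265:465,::-1],None,fx=4,fy=4,interpolation=cv2.INTER_CUBIC))"
```

```text
t 11.0833 tcp ledge [-186.3   -8.1] tipz 198.3 yaw rel 0.3141 F [0.3 0.4 0.6] w 0.42538170370693973
```

View pics/c4.png

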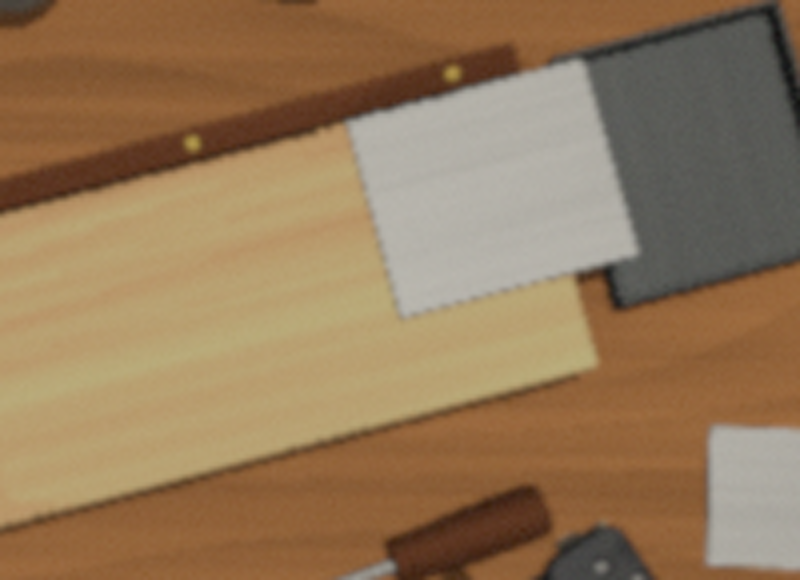

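The blank lies flush along the fence and sticks out over the tray. Its corners in the crop are (348,122), (585,58), (638,254) and (403,318), and the ledge's near corner is at (597,367).

```bash
python3 -c "
from h import *
W=lambda a,z: px2w('top',a[0]/4+264.625,a[1]/4+164.625,z)
tb,b,e=fit([(46,55),(46,-55),(-46,-55),(-46,55)],[W(a,50) for a in [(348,122),(585,58),(638,254),(403,318)]])
print(RL.T@(b-T),tb-TH,e, 'corner',RL.T@(W((597,367),45)[:2]-T))
d=np.load('pics/t4.npz')['d'];K,Rc,tc=cam('top');o=-Rc.T@tc
for a in [(400,150),(560,90),(600,220),(430,290)]:
  u,v=int(a[0]/4+265),int(a[1]/4+165); print((o+(Rc.T@np.linalg.inv(K)@[u,v,1])*d[v,u]).round(1)[2])
"
```

```text
[  15.14780297 -124.6963934 ] -0.0011617780873444117 0.9830921330680269 corner [ -74.16802212 -148.24929433]
50.8
48.1
52.2
50.1
```

The blank is at ledge (15.1, -124.7) mm, 0.001 rad off square and flat, and the robot is clear of everything.

```bash
python3 -c "
from h import *
print(env.finish_job())"
```

```text
the job is handed in; nothing more can be done
None
```

I pushed the blank flat and square against the fence, with its end sticking out about 30 mm over the tray, and handed the job in at about 11 s; the hand-in returned no verdict.

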